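# Set the channel on the drilling rail

### The job

Pick up the aluminium channel with the copper-coloured temporary fasteners standing in it and set it down on top of the narrow wooden rail of the yellow drilling stand, open side up, lengthwise along the rail and centred on it. Set it down rather than dropping it, and leave the other two channels where they lie.

Things in the scene. Friction and masses are not known exactly. Their poses are not given: they have to be found in the camera images.
- channel_copper: The one to place: bare U-shaped aluminium channel, 140 long x 40 wide x 36 mm high, walls 3 mm, 0.14 kg, open side up. Origin: centre of its underside; x along its length, y across it, z up. Four copper fasteners, 12 mm thick, stand in it 40 and 58 mm either side of the middle, tops 45 mm above its underside. Grip its free middle across the walls (40 mm).
- channel_black: Bystander: a bare U-shaped aluminium channel, 140 long x 40 wide x 36 mm high, walls 3 mm, 0.14 kg, open side up. Origin: centre of its underside; x along its length, y across it, z up. Like the first, but its fasteners are black.
- channel_blue: Bystander: a U-shaped aluminium channel, 140 long x 40 wide x 36 mm high, walls 3 mm, 0.14 kg, open side up. Origin: centre of its underside; x along its length, y across it, z up. Covered in blue protective film, without fasteners.
- rail_top (a point): Middle of the top face of the rail, 90 mm above the bench. The stand is fixed to the bench: a yellow board 180 x 100 x 20 mm carrying an upright pale hardwood rail 150 long x 30 wide, flat and level on top, with nothing above or beside it. x runs along the rail, y across it, z up. Either way round along the rail is fine.
There are look-alikes about, which are no part of the job. Leave any green or pink look-alike of the channel_copper alone. There is more than one size of the part that bears rail_top; the job needs the larger.

How it is judged:
By the outcome, as a careful person would: the job done as asked, in the order asked, and still so for the second after the job is handed in, with the robot touching nothing.
It also fails if it takes over 38 s, if anything falls off the work surface, if the arm or the gripper's body presses on something with over 40 N, if the wrist force passes 120 N, or if a joint passes its speed limit or range.

### The arm

A 6-joint arm with a two-finger parallel gripper is mounted at the origin on the work surface. World frame = base frame: x ahead of the robot, y to its left, z up, the work surface at z = 0. Lengths are in m, angles in rad, forces in N, time in s.
With the tool pointing down it reaches from about 0.3 to 0.75 m from the base axis. Payload 8.5 kg.
Tool frame: the origin (TCP) lies on the mounting face of the last link; the fingertips stand 166 mm ahead of it and the grasp point (between the pads) lies 147 mm ahead of it; z points along the fingers, y is the line along which they close (so a half turn about z gives the same grasp; the last joint's range is limited). The gripper opens to 88 mm and grips with 3 to 60 N. Pads are 18 mm wide; open, the fingers measure 123 mm over their backs; the gripper's body (75 mm by 187 mm) begins 45 mm behind the grasp point.
Start: joints at [-1.46, 0.381, 1.297, -0, 1.464, -0.215], TCP at [0.176, -0.521, 0.405] pointing down, gripper open.
Joint ranges: [-3.11, 3.11], [-0.89, 2.33], [0.22, 2.48], [-1.42, 4.56], [0.17, 2.85], [-2.88, 2.88]. Speed limits (rad/s): [2.39, 2.39, 3.14, 3.14, 3.14, 3.14].

### API

Orientations are given as a rotation vector (axis times angle).
In Python, from cell import readout, eyes, order, models gives the robot as it stands.
- The arm moves only by the tool step_arm, never from a script. Its argument "increments" is a list of rows, each a list of 4 numbers: the shift along the tool's x, y, z in m, then the turn about the tool's z in degrees. In form: [[x, y, z, yaw], ...]. A call has 1 to 20 rows; each row is the pose to reach, as a shift and turn from the pose commanded when the call began, along the tool's axes at that moment; what a row does not reach only later rows make up. A row lasts 1/8 s, in which the tool goes at most 62.5 mm and 10.7 degrees, less where a joint would pass 70% of its speed; a pose out of reach is approached as far as the arm can. A call with a gripper value outside its range is refused whole. "hand" is the opening, from 0 (shut) to 1 (fully open), set as the call begins (left out, the last holds). The fingers move at their own pace and stop on an object; "newtons" is the grip in N (left out, the last holds). Time passes only in rows, so rows that repeat a pose let the fingers close. It gives the time, the measured TCP pose, the force, the opening and the grip force at its end, in the units of the state.
- readout.get_obs(): the state, without advancing time (a new reading comes with each control period).
- eyes.read_camera(name): name is "side" or "top" or "wrist"; returns a dict with "color" (420x560x3 uint8, red, green, blue), "range_z" (420x560 float32, m along the optical axis (not along the pixel's ray), 0 where there is no reading), "K" (3x3 intrinsics, pixels), "cam_to_world" (4x4, takes a point from camera to world coordinates). Camera axes: x right, y down, z forward; pixel columns grow to the right and rows downward; lengths in m; the calibration is good to about 2 mm. A picture is of the moment at which its call begins.
- order.sign_off(): hands the job in; it is judged then, once.
Trained networks look in a picture, given as the dict that the camera call returned (one of the last four; its "shot" number tells which), for a name from the list of things; names that differ only in an ending like _2 or _b are one class to them, and where a whole thing is asked for, a point or a joint stands for the part that bears it (a point fixed in the world has none). Each returns a list of dicts, best first, with "conf" (0 to 1); they miss things now and then, are a little off and sometimes report something else, mostly with a low value. They report only what shows in the picture. A call takes as long as a camera call. They do not tell look-alikes from the thing itself.
- models.boxes_of(picture, query): "extent" ([left, top, width, height] in pixels, round what is visible of it).
- models.cut_out(picture, query): "pixels" (420x560 bool, what is visible of it) and "extent" ([left, top, width, height] in pixels, round what is visible of it).
The state is a dict: "t": time; "q": joint angles; "qd": joint speeds; "joint_efforts": joint torques, N m; "eef_pos": TCP position; "ee_rot": TCP orientation; "contact_force": force on the tool from outside, world axes, zero at the start; "moment": the same for the moment, N m; "opening": finger opening in m; "gripper_force": force on a finger pad.
Only numpy, scipy, OpenCV 4.12 (cv2) and the standard library are available. Lean on these libraries where they do the work, as an engineer would, in place of code of your own. Each camera call takes 0.05 s, during which the arm holds its last target. There are 200 camera calls.

## Working session

There is one attempt and no reset: what is moved stays moved. The work goes in short steps, Python scripts to look and compute and a tool call to move; the robot and the scene stay as the last step left them, time stands still between calls to the robot, and variables do not carry over. Pictures are saved under pics/ and viewed, at most 10 in all, crops included, and the job is handed in when it is done.

Besides the shell and the picture viewer there is one more tool, called after "Emit:" as name([rows], argument=value, ...), one row to a line, values as JSON. step_arm: Moves the arm, as the interface text tells. Its arguments: {"type":"object","properties":{"increments":{"type":"array","items":{"type":"array","items":{"type":"number"}}},"hand":{"type":"number"},"newtons":{"type":"number"}},"required":["increments"]}

```bash
mkdir -p pics
cat > h.py <<'E'
import numpy as np, cv2
from cell import readout, eyes, order, models
def pts(p):
    z=p["range_z"]; K=p["K"]; v,u=np.mgrid[:z.shape[0],:z.shape[1]]
    c=np.stack([(u-K[0,2])/K[0,0]*z,(v-K[1,2])/K[1,1]*z,z],-1)
    T=p["cam_to_world"]; return c@T[:3,:3].T+T[:3,3]
def save(p,n): cv2.imwrite(f"pics/{n}.png",p["color"][:,:,::-1])
E
python3 - <<'E'
from h import *
s=readout.get_obs(); print(s["t"],s["eef_pos"],s["ee_rot"])
for n in("top","side"):
    p=eyes.read_camera(n); save(p,n+"1"); W=pts(p)
    for q in("channel_copper","rail_top"):
        for d in models.cut_out(p,q):
            m=d["pixels"]&(p["range_z"]>0)
            print(n,q,round(d["conf"],2),d["extent"],np.median(W[m],0).round(3),np.percentile(W[m][:,2],98).round(3),p["color"][m].mean(0).round())
a=cv2.imread("pics/top1.png");b=cv2.imread("pics/side1.png")
cv2.imwrite("pics/both1.png",cv2.resize(np.vstack([a,b]),(400,600)))
E
```

```text
0.0 [ 0.17602254 -0.52102347  0.40415146] [-3.09860657e+00 -5.09266305e-01 -4.78959169e-05]
top channel_copper 0.9 [119.7, 129.5, 60.6, 14.5] [0.696 0.357 0.01 ] 0.043 [ 77. 163.  96.]
top channel_copper 0.73 [140.5, 260.5, 22.4, 55.3] [0.288 0.345 0.012] 0.043 [203. 147. 172.]
top channel_copper 0.65 [155.5, 181.7, 34.1, 60.0] [0.494 0.294 0.007] 0.041 [194. 189. 187.]
top rail_top 0.61 [383.9, 265.2, 34.0, 54.3] [ 0.282 -0.299  0.018] 0.074 [217. 204. 133.]
top rail_top 0.59 [335.7, 171.3, 55.5, 71.0] [ 0.499 -0.194  0.022] 0.093 [220. 210. 148.]
side channel_copper 0.65 [165.8, 270.6, 48.1, 59.6] [0.484 0.295 0.015] 0.04 [184. 169. 158.]
side channel_copper 0.61 [53.3, 246.4, 74.6, 59.4] [0.688 0.363 0.02 ] 0.038 [ 40. 114.  58.]
side rail_top 0.92 [407.1, 165.9, 47.5, 43.4] [ 0.248 -0.297  0.027] 0.069 [178. 155.  94.]
side rail_top 0.75 [283.4, 147.8, 77.6, 52.4] [ 0.489 -0.186  0.034] 0.088 [180. 156.  94.]
```

View pics/top1.png

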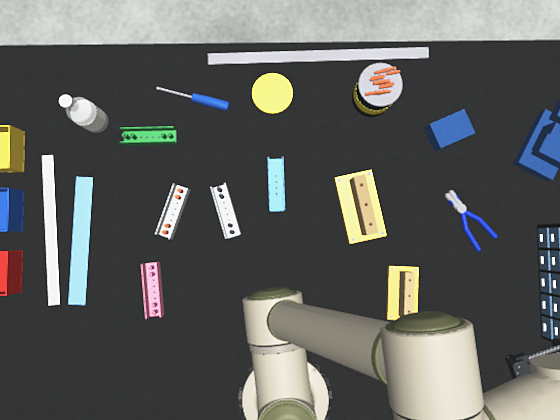

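View pics/side1.png

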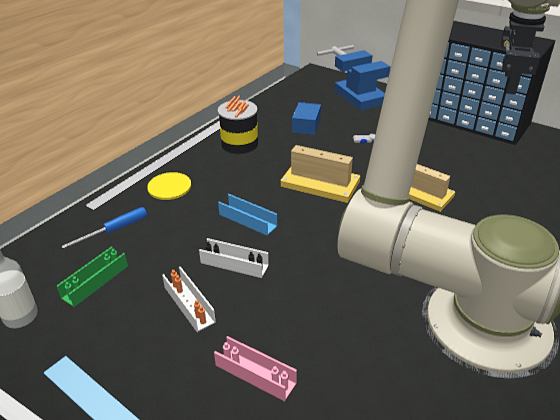

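The top view shows the copper-fastener channel at about (172,211) and the larger stand at about (360,207). The green (148,135) and pink (151,290) look-alikes and the small stand (403,292) are to be left alone. Side view agrees.

```bash
cat >> h.py <<'E'
from scipy.spatial.transform import Rotation as R
def rect(W,c,r,z0,z1):
    m=(np.hypot(W[...,0]-c[0],W[...,1]-c[1])<r)&(W[...,2]>z0)&(W[...,2]<z1)
    q=W[m]; (x,y),(w,h),a=cv2.minAreaRect((q[:,:2]*1000).astype(np.float32))
    if w<h: a+=90; w,h=h,w
    return np.array([x/1000,y/1000]),(round(w),round(h)),(a+90)%180-90,np.median(q[:,2]),len(q)
def shift(t,ang):
    """tool-frame shift to put TCP at t (world), and turn (deg) so tool x is along ang (deg, mod 180)"""
    s=readout.get_obs(); r=R.from_rotvec(s["ee_rot"]); 
    x=r.as_matrix()[:,0]; yaw=np.degrees(np.arctan2(x[1],x[0]))
    d=-((ang-yaw+90)%180-90)   # tool z is down
    print("t",s["t"],"q",np.round(s["q"],2),"pos",s["eef_pos"].round(4),"yaw",yaw.round(2),"shift",(r.inv().apply(np.array(t)-s["eef_pos"])).round(4),"turn",d.round(2))
E
python3 - <<'E'
from h import *
p=eyes.read_camera("top"); W=pts(p)
c=rect(W,(.494,.294),.085,.006,.05); r=rect(W,(.499,-.194),.1,.08,.1); print(c,r)
shift([*c[0],.33],c[2]); shift([.45,-.1,.38],c[2])
E
```

```text
(array([0.49545227, 0.30072223]), (156, 130), -58.0900936126709, np.float64(0.027070569197667038), 598) (array([ 0.50173373, -0.20334663]), (150, 31), 11.518518447875977, np.float64(0.08975098762073097), 780)
t 0.35 q [-1.46  0.38  1.3   0.    1.46 -0.22] pos [ 0.176  -0.521   0.4046] yaw 18.67 shift [ 0.5656 -0.6763  0.0749] turn 76.76
t 0.35 q [-1.46  0.38  1.3   0.    1.46 -0.22] pos [ 0.176  -0.521   0.4046] yaw 18.67 shift [ 0.3943 -0.3112  0.0247] turn 76.76
```

Emit:
step_arm([
  [0.05,-0.04,0,4],
  [0.1,-0.08,0,8],
  [0.15,-0.12,0,12],
  [0.2,-0.16,0,16],
  [0.25,-0.2,0,20],
  [0.3,-0.24,0,24],
  [0.35,-0.28,0,28],
  [0.39,-0.31,0,32],
  [0.42,-0.36,0,36.7],
  [0.44,-0.41,0,36.7],
  [0.46,-0.46,0,36.7],
  [0.485,-0.51,0,36.7],
  [0.51,-0.56,0,36.7],
  [0.53,-0.61,0,36.7],
  [0.55,-0.65,0,36.7],
  [0.56,-0.671,0,36.7],
  [0.56,-0.671,0,36.7],
  [0.56,-0.671,0,36.7],
], hand=1)

```text
t: 2.6
eef_pos: [0.4918, 0.2932, 0.4047]
ee_rot: [3.102, -0.493, -0.0]
contact_force: [-0.3, -1.1, 0.0]
opening: 0.0881
gripper_force: 0.0
```

Run:
```python
from h import *
p=eyes.read_camera("wrist"); save(p,"w1"); W=pts(p)
for d in models.cut_out(p,"channel_copper"):
    m=d["pixels"]&(p["range_z"]>0); c=np.median(W[m],0)
    (x,y),s,a=cv2.minAreaRect((W[m][:,:2]*1000).astype(np.float32)); print(d["conf"],d["extent"],c.round(3),x,y,s,a)
c=rect(W,(.492,.294),.08,.028,.05); print(c)
shift([.492,.294,.33],-18)
```

```text
0.82 [252.6, 284.5, 71.0, 98.6] [0.269 0.343 0.01 ] 369.49468994140625 333.78729248046875 (67.56842803955078, 304.7209167480469) 83.19434356689453
0.7 [66.3, 1.3, 157.7, 55.7] [0.689 0.382 0.016] 681.6591796875 368.4891052246094 (160.91439819335938, 50.78617858886719) 71.6883544921875
0.69 [258.0, 113.8, 41.7, 128.0] [0.498 0.289 0.004] 491.5079040527344 290.06298828125 (44.65964889526367, 143.40919494628906) 71.39669799804688
(array([0.49293359, 0.29090009]), (140, 40), -19.83209228515625, np.float64(0.03662861166743761), 1312)
t 2.7 q [ 0.33  0.42  1.23 -0.    1.49  2.22] pos [0.4919 0.2929 0.4049] yaw -18.1 shift [-0.0002 -0.0011  0.0749] turn -0.1
```

View pics/w1.png

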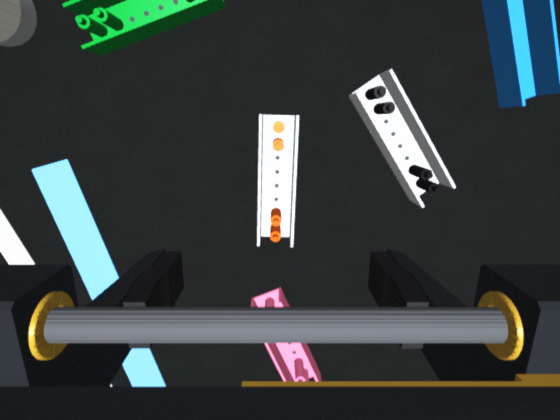

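The wrist view shows the copper channel alone at (278,180), with the black one well to the right at (400,140). Fit is 140×40 mm. Descending.

Emit:
step_arm([
  [0.0015,0.0015,0.03,1.4],
  [0.0015,0.0015,0.07,1.4],
  [0.0015,0.0015,0.11,1.4],
  [0.0015,0.0015,0.15,1.4],
  [0.0015,0.0015,0.18,1.4],
  [0.0015,0.0015,0.2,1.4],
  [0.0015,0.0015,0.215,1.4],
  [0.0015,0.0015,0.225,1.4],
  [0.0015,0.0015,0.231,1.4],
  [0.0015,0.0015,0.231,1.4],
  [0.0015,0.0015,0.231,1.4],
])

```text
t: 4.08
eef_pos: [0.4929, 0.2921, 0.1743]
ee_rot: [-3.096, 0.53, -0.001]
contact_force: [-0.6, -0.3, -0.2]
opening: 0.0881
gripper_force: 0.0
```

Emit:
step_arm([
  [0,0,0,0],
  [0,0,0,0],
  [0,0,0,0],
  [0,0,0,0],
  [0,0,0,0],
  [0,0,0,0],
  [0,0,0,0],
  [0,0,0,0],
], hand=0, newtons=15)

```text
t: 5.08
eef_pos: [0.4928, 0.292, 0.1737]
ee_rot: [3.096, -0.53, -0.0]
contact_force: [-0.1, 0.0, 0.5]
opening: 0.0401
gripper_force: 15.0
```

Emit:
step_arm([
  [0,0,-0.01,0],
  [0,0,-0.03,0],
  [0,0,-0.065,0],
  [0,0,-0.105,0],
  [0.005,0.012,-0.14,-1],
  [0.015,0.04,-0.165,-3],
  [0.028,0.075,-0.17,-5],
  [0.043,0.115,-0.17,-8],
  [0.058,0.155,-0.17,-11],
  [0.073,0.195,-0.17,-14],
  [0.088,0.235,-0.17,-17],
  [0.103,0.275,-0.17,-20],
  [0.118,0.315,-0.17,-23],
  [0.132,0.355,-0.17,-26],
  [0.147,0.395,-0.17,-28],
  [0.16,0.43,-0.17,-30],
  [0.169,0.453,-0.17,-30.9],
  [0.173,0.464,-0.17,-30.9],
  [0.173,0.464,-0.17,-30.9],
  [0.173,0.464,-0.17,-30.9],
])

```text
t: 7.58
eef_pos: [0.5015, -0.2022, 0.3439]
ee_rot: [-3.125, -0.315, 0.0]
contact_force: [-0.0, 0.6, -2.4]
opening: 0.0401
gripper_force: 15.0
```

Run:
```python
from h import *
print(readout.get_obs()["opening"])
p=eyes.read_camera("wrist"); save(p,"w2"); W=pts(p)
print("rail",rect(W,(.5017,-.2033),.1,.08,.1))
print("chan",rect(W,(.5017,-.2033),.1,.205,.229))
shift([.5017,-.2033,.2737],11.5)
```

```text
0.04008259394710125
rail (array([ 0.5737157 , -0.18869904]), (30, 2), -78.54344367980957, np.float64(0.0903749927476701), 176)
chan (array([ 0.51685889, -0.19903549]), (110, 73), 11.472577095031738, np.float64(0.20737925486875197), 9533)
t 7.625 q [-0.6   0.42  1.43  0.    1.3   0.77] pos [ 0.5016 -0.2022  0.3439] yaw 11.52 shift [-0.0001  0.0011  0.0702] turn 0.02
```

View pics/w2.png

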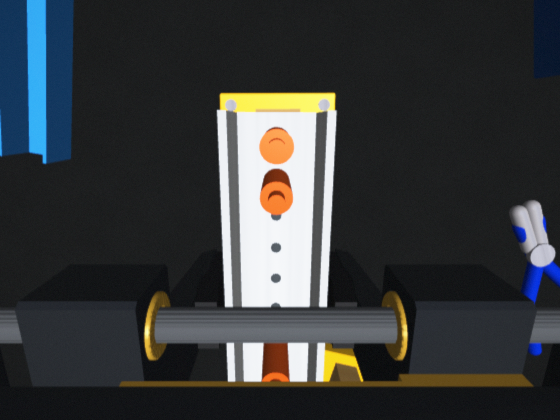

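The wrist view shows the channel held level, its end at row 110, with the rail and yellow board just peeking out beyond it, aligned. Next I check the channel's position in the hand.

Run:
```python
from h import *
p=eyes.read_camera("wrist"); W=pts(p); s=readout.get_obs(); Rm=R.from_rotvec(s["ee_rot"]).as_matrix()
L=(W-s["eef_pos"])@Rm
for z0,z1 in((.165,.185),(.195,.212)):
    m=(W[...,2]>z0)&(W[...,2]<z1)&(L[...,0]>.03)&(L[...,0]<.1)&(abs(L[...,1])<.035); q=L[m]
    print(len(q),np.percentile(q,[.5,99.5],0).round(4),np.median(W[m][:,2]))
m=(W[...,2]>.08)&(W[...,2]<.1)&(L[...,0]>.06)&(L[...,0]<.09)&(abs(L[...,1])<.04); q=L[m]
print("rail end",len(q),np.percentile(q,[1,99],0).round(4))
```

```text
5703 [[ 0.0302 -0.0171  0.1593]
 [ 0.0704  0.0172  0.1719]] 0.17361010627017312
4379 [[ 0.0303 -0.0199  0.1337]
 [ 0.0704  0.0201  0.1486]] 0.2065610718110878
rail end 156 [[ 0.0724 -0.0131  0.2519]
 [ 0.0744  0.0161  0.255 ]]
```

Emit:
step_arm([
  [0,0.0013,0.01,0],
  [0,0.0013,0.03,0],
  [0,0.0013,0.05,0],
  [0,0.0013,0.063,0],
  [0,0.0013,0.071,0],
  [0,0.0013,0.075,0],
  [0,0.0013,0.077,0],
  [0,0.0013,0.078,0],
  [0,0.0013,0.0785,0],
  [0,0.0013,0.079,0],
  [0,0.0013,0.079,0],
  [0,0.0013,0.079,0],
])

```text
t: 9.18
eef_pos: [0.5018, -0.2044, 0.2648]
ee_rot: [3.126, 0.314, 0.0]
contact_force: [0.6, -0.4, -1.6]
opening: 0.0397
gripper_force: 15.0
```

Emit:
step_arm([
  [0,0,0.0005,0],
  [0,0,0.001,0],
  [0,0,0.0015,0],
  [0,0,0.0015,0],
  [0,0,0.0015,0],
])

```text
t: 9.8
eef_pos: [0.5018, -0.2043, 0.2637]
ee_rot: [3.126, 0.314, 0.0]
contact_force: [-2.6, 1.8, 5.3]
opening: 0.0399
gripper_force: 15.0
```

Contact made; releasing.

Emit:
step_arm([
  [0,0,0,0],
  [0,0,0,0],
  [0,0,0,0],
  [0,0,0,0],
  [0,0,0,0],
  [0,0,0,0],
  [0,0,-0.01,0],
  [0,0,-0.03,0],
  [0,0,-0.06,0],
  [0,0,-0.1,0],
  [0,0,-0.14,0],
  [-0.03,0,-0.16,0],
  [-0.06,0,-0.16,0],
  [-0.09,0,-0.16,0],
  [-0.1,0,-0.16,0],
  [-0.1,0,-0.16,0],
], hand=1)

```text
t: 11.8
eef_pos: [0.4038, -0.2244, 0.4237]
ee_rot: [3.125, 0.313, 0.001]
contact_force: [-0.1, -0.3, 0.2]
opening: 0.0886
gripper_force: 0.0
```

Run:
```python
from h import *
p=eyes.read_camera("wrist"); save(p,"w3"); W=pts(p)
print("chan",rect(W,(.5017,-.2033),.09,.119,.14))
print("floor",rect(W,(.5017,-.2033),.09,.086,.1))
c,s=np.cos(.2),np.sin(.2); 
p2=eyes.read_camera("top"); W=pts(p2); print("top chan",rect(W,(.5017,-.2033),.09,.119,.14))
cv2.imwrite("pics/f.png",np.vstack([p["color"][:,:,::-1],eyes.read_camera("side")["color"][100:260,:,::-1]]))
```

```text
chan (array([ 0.4939227 , -0.20594362]), (122, 40), 11.243942260742188, np.float64(0.12646401999761403), 2115)
floor (array([ 0.49518777, -0.20568756]), (136, 34), 11.214308738708496, np.float64(0.09329609484507251), 5803)
top chan (array([ 0.50237427, -0.20404588]), (138, 42), 10.925042152404785, np.float64(0.12546062025666538), 318)
```

View pics/f.png

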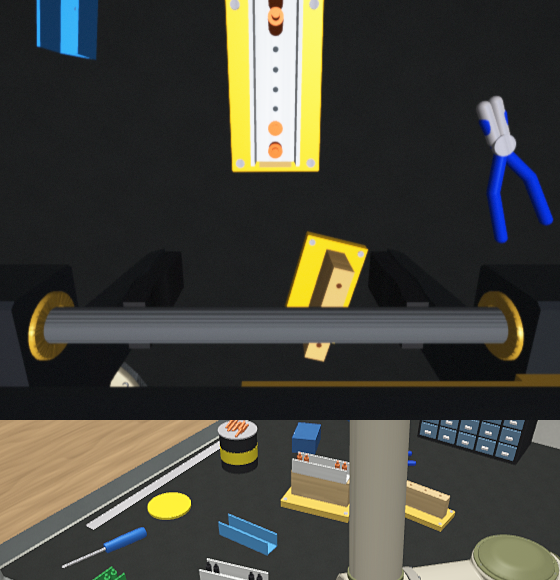

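The channel sits open side up on the rail (wrist view 275,90; side view 320,470), within about 1 mm of centre, and the gripper is clear.

```bash
python3 -c "
from h import *
print(order.sign_off())"
```

```text
the job is handed in; nothing more can be done
None
```

The copper-fastener channel is set down on the larger stand's rail, open side up, lengthwise and within about 1 mm of centre by the top camera. I left everything else alone and handed the job in at about 12 s.

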